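# Bring a spring-contact head down on a circuit board with a coaxial coarse/fine drive

### The job

Test the amplifier board in the bench stand: turn the large lower ring of the coaxial knob clockwise until you feel the spring contact head just land on the black socket in the middle of the board, and stop there. Then turn the small upper knob clockwise a further quarter turn to load the contact spring, and let go. Do not bear down harder than that on the board, and leave the other things on the bench alone.

Things in the scene. Friction and masses are not known exactly. Their poses are not given: they have to be found in the camera images.
- stand: Fixed test stand: grey base 230 x 150 x 15 mm, square aluminium column 50 x 50 mm, top 160 mm above the bench, coaxial knob pair on it (vertical axis). Origin on the bench under the column axis; x points to the spring contact head (brass plunger, foot 20 mm across), 100 mm from the axis. The head starts 11 to 29 mm over the board's socket; the rest's height differs each time, so land it by feel
- coarse_grip (a point): On the knob axis at the height to grip the coarse ring, 195 mm above the bench (the fine knob lowers ring and head together). It is the larger, lower, aluminium one: 52 mm diameter, 20 mm high (182 to 202 mm above the bench), 22 mm free below it down to the column's top (only a 24 mm neck there). Round, fluted: any grip yaw does
- fine_grip (a point): On the knob axis at the height to grip the fine knob, 224 mm above the bench. It is the smaller, upper, black one: 26 mm diameter, 18 mm high (212 to 230 mm above the bench), 10 mm above the ring's top on a 14 mm stem. Round, fluted: any grip yaw does
- coarse (a joint): Angle of the coarse ring, rad, grows clockwise seen from above (head goes down 14 mm per rad); starts at 0 to 0.35, range -0.2 to 3; 0.8 to 2.1 rad more are needed. Stays where left; steady friction about 0.32 N m. When the head lands, its pre-loaded spring adds about 0.12 N m within some 0.04 rad, then 0.5 N m per rad
- fine (a joint): Angle of the fine knob, rad, grows clockwise seen from above (head goes down 2 mm per rad); starts at 0 to 0.3, range -0.2 to 3. Stays where left; friction about 0.06 N m. A quarter turn is 1.57 rad
- board: Green circuit board 100 x 80 x 4 mm, 120 g, loose in a grey rest under the head, with a black socket 30 x 30 mm in its middle whose top is 10 mm above the board's underside. Origin at the centre of the underside, z up. The head's spring presses with 9 N on landing and gains 2.5 N per mm: about 17 N after a quarter turn of the fine knob
- loudspeaker: Bystander: bare loudspeaker driver lying face up, 84 mm diameter, 41 mm high, origin at the centre of its underside
- tape_roll: Bystander: white roll of tape lying flat, 90 mm diameter, 25 mm high, origin at the centre of its underside
- brick_wall: Bystander: piece of wall of grey toy bricks, 96 x 32 mm, 48 mm high, origin at the centre of its underside
There are look-alikes about, which are no part of the job. There is more than one size of the board; the one meant has the size given above.

How it is judged (in metres and radians):
On the way, in this order (a step that is already met when the one before it is completed fails the run):
1. with the coarse ring the head is landed on the board (more than 4 N), the fine knob still unturned (below 0.5 rad) (contact force between stand and board above 4 N and value of joint fine below 0.5 rad), for 0.2 s.
2. the fine knob loads the spring: turned past 1.1 rad, 14 to 22 N on the board (contact force between stand and board between 14 and 22 N and value of joint fine above 1.1 rad), for 0.2 s.
At the end, for the whole second after the job is handed in: The head presses the board with 14 to 22 N, the fine knob stands past 1.1 rad, and the board lies at rest within 6 mm of where it was (all of step 2 and linear speed of board below 0.01 m/s and distance of board from where it was at the start of the episode below 0.006 m); the robot touches nothing.
It fails at once if the board is pressed with more than 25 N (contact force between stand and board above 25 N).
It fails at once if the coarse ring presses the head on with more than 13 N before the fine knob is turned (contact force between stand and board above 13 N and value of joint fine below 0.5 rad).
It fails at once if a bystander is moved by more than 15 mm (distance of any of loudspeaker, tape_roll, brick_wall from where it was at the start of the episode above 0.015 m).
It also fails if it takes over 72 s, if anything falls off the work surface, if the arm or the gripper's body presses on something with over 40 N, if the wrist force passes 120 N, or if a joint passes its speed limit or range.

### The arm

A 6-joint arm with a two-finger parallel gripper is mounted at the origin on the work surface. World frame = base frame: x ahead of the robot, y to its left, z up, the work surface at z = 0. Lengths are in mm, angles in rad, forces in N, time in s.
With the tool pointing down it reaches from about 275 to 1000 mm from the base axis. Payload 8.4 kg.
Tool frame: the origin (TCP) lies between the finger pads; the fingertips stand r.finger_overhang ahead of it and the grasp point (between the pads) is the TCP (r.finger_overhang is the distance from the TCP to the fingertips, in mm); z points along the fingers, y is the line along which they close (so a half turn about z gives the same grasp; the last joint's range is limited). The gripper opens to 85 mm and grips with 20 to 120 N. Pads are 22 mm wide; open, the fingers measure 114 mm over their backs; the gripper's body (76 mm by 85 mm) begins 54 mm behind the grasp point. The pads swing forward as they close: fully open they stand 13 mm farther back than shut.
Start: joints at [1.271, 0.353, 1.633, -0, 1.155, -0.002], TCP at [183.385, 597.493, 250.281] pointing down, gripper open.
Joint ranges: [-2.63, 2.63], [-0.92, 2.1], [0.06, 2.66], [-1.3, 4.44], [0, 2.69], [-3.02, 3.02]. Speed limits (rad/s): [2.22, 2.22, 2.79, 3.14, 3.14, 3.14].

### API

Orientations are given as [roll, pitch, yaw] about the fixed x, y, z axes, in that order (R = Rz(yaw) Ry(pitch) Rx(roll)).
In Python, from rig import r, cams, sign_off gives the robot as it stands.
- The arm moves only by the shell command python3 -m crank 'ROWS' [FORCE]. ROWS is JSON, a list of rows, each a list of 7 numbers: the shift along the tool's x, y, z in m, then the turn, a rotation vector about the tool's x, y, z in rad, then the closure, from 0 (fully open) to 1 (shut). In form: [[dx, dy, dz, ax, ay, az, gripper], ...]. A call has 1 to 5 rows; each row is the pose to reach, as a shift and turn from the pose commanded when the call began, along the tool's axes at that moment; what a row does not reach only later rows make up. A row lasts 1/10 s, in which the tool goes at most 50 mm and 8.59 degrees, less where a joint would pass 70% of its speed; a pose out of reach is approached as far as the arm can. A call with a gripper value outside its range is refused whole. The fingers move at their own pace and stop on an object; FORCE is the grip in N (left out, the last holds). Time passes only in rows, so rows that repeat a pose let the fingers close. It gives the time, the measured TCP pose, the force, the opening and the grip force at its end, in the units of the state.
- r.sense(): the state, without advancing time (a new reading comes with each control period).
- cams.grab_frame(name): name is "scene" or "side" or "wrist"; returns a dict with "image" (400x640x3 uint8, red, green, blue), "fx", "fy", "cx", "cy" (pixels), "position" and "orientation" of the camera in the world. Camera axes: x right, y down, z forward; pixel columns grow to the right and rows downward; lengths in mm; the calibration is good to about 2 mm. A picture is of the moment at which its call begins. There is no depth.
- sign_off(): hands the job in; it is judged then, once.
The state is a dict: "clock": time; "qpos": joint angles; "qvel": joint speeds; "joint_efforts": joint torques, N m; "eef_pos": TCP position; "tcp_rot": TCP orientation; "contact_force": force on the tool from outside, world axes, zero at the start; "wrist_torque": the same for the moment, N m; "opening": opening from 0.0 (shut) to 1.0 (fully open); "grasp_force": force on a finger pad.
Only numpy, scipy, OpenCV 4.12 (cv2) and the standard library are available. Lean on these libraries where they do the work, as an engineer would, in place of code of your own. Each camera call takes 0.05 s, during which the arm holds its last target. There are 200 camera calls.

## Working session

There is one attempt and no reset: what is moved stays moved. The work goes in short steps, Python scripts to look and compute and a shell command to move; the robot and the scene stay as the last step left them, time stands still between calls to the robot, and variables do not carry over. Pictures are saved under pics/ and viewed, at most 10 in all, crops included, and the job is handed in when it is done.

```bash
ls; mkdir -p pics
python3 - <<'E'
from rig import r,cams
import cv2,numpy as np
a=[]
for n in ["scene","side"]:
    f=cams.grab_frame(n); cv2.imwrite(f"pics/{n}0.png",f["image"][:,:,::-1])
    print(n,f["fx"],f["fy"],f["cx"],f["cy"],f["position"],f["orientation"])
s=r.sense();print(s,r.finger_overhang)
E
```

```text
pics
scene 470.5920588636905 470.5920588636905 323.16358354240094 201.74796755315592 [1012.86953636  839.91249254  937.14055415] [-2.25628639 -0.02215881  2.6040444 ]
side 500.5932681012675 500.5932681012675 322.62381024492487 194.5048268564593 [ 292.7177616  -955.93119567  811.27535666] [-2.14228173  0.02087742 -0.25223543]
{'clock': 0.1, 'qpos': array([ 1.27058065e+00,  3.53616523e-01,  1.63404123e+00,  6.41499245e-06,
        1.15517523e+00, -2.41828342e-03]), 'qvel': array([-9.19152763e-04, -3.87717556e-04, -2.14408638e-04, -1.85089310e-03,
        2.91189534e-05,  5.38055972e-04]), 'joint_efforts': array([-3.34180286e-04, -6.06364775e+01, -3.42817998e+01, -2.33865791e-05,
        3.85793115e-03, -1.46833918e-05]), 'eef_pos': array([183.27928143, 597.11846197, 249.62115569]), 'tcp_rot': array([-3.14035235e+00, -8.86507605e-06,  2.84379266e+00]), 'contact_force': array([-0.42406401,  0.00124866,  0.65022675]), 'wrist_torque': array([-0.03194845, -0.00044937,  0.0031335 ]), 'grasp_force': 0.0, 'opening': 1.0034814077751106} 19.0
```

View pics/scene0.png

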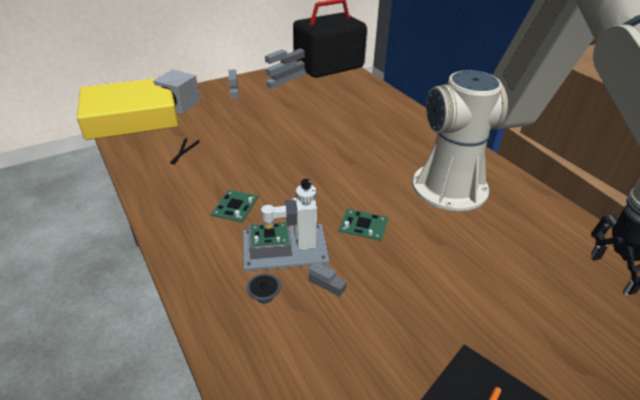

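View pics/side0.png

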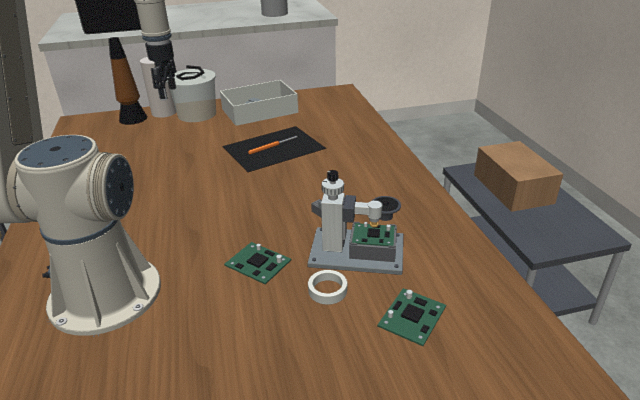

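Scene picture: the stand's column is at (307,225) with black fine knob at (306,185) and the ring under it. The board in the rest is at (268,235), and two loose look-alike boards lie at (235,205) and (363,223). The speaker is at (264,288) and the bricks at (327,278). 
Side picture: knob at (333,176), ring at (333,187), board in the rest at (374,235), look-alikes at (258,262) and (412,315), tape at (327,287). 
Candidates for the board are these three. The one meant is the one under the head. There is only one coaxial knob. I'll check it in a close crop.

```bash
cat > h.py <<'E'
import numpy as np
from scipy.spatial.transform import Rotation as R
def ray(f,u,v):
    d=R.from_euler('xyz',f["orientation"]).as_matrix()@np.array([(u-f["cx"])/f["fx"],(v-f["cy"])/f["fy"],1.])
    return np.array(f["position"]),d/np.linalg.norm(d)
def tri(rs):
    A=sum(np.eye(3)-np.outer(d,d) for p,d in rs); b=sum((np.eye(3)-np.outer(d,d))@p for p,d in rs)
    x=np.linalg.solve(A,b); return x,[np.linalg.norm(np.cross(x-p,d)) for p,d in rs]
def atz(f,u,v,z):
    p,d=ray(f,u,v); return p+d*(z-p[2])/d[2]
def proj(f,P):
    c=R.from_euler('xyz',f["orientation"]).as_matrix().T@(np.array(P)-f["position"])
    return f["cx"]+f["fx"]*c[0]/c[2], f["cy"]+f["fy"]*c[1]/c[2]
E
python3 - <<'E'
from rig import cams
from h import *
import cv2
a=cams.grab_frame("scene");b=cams.grab_frame("side")
print(tri([ray(a,306,187),ray(b,333,176)]))
print(atz(a,306,187,221),atz(b,333,176,221))
print("head",tri([ray(a,268,215),ray(b,374,210)]))
for n,f,u,v in [("spk",a,264,288),("brick",a,327,278),("tape",b,327,287)]: print(n,atz(f,u,v,30))
c=np.hstack([cv2.resize(a["image"][170:280,230:340],(400,400),interpolation=2),cv2.resize(b["image"][160:270,305:415],(400,400),interpolation=2)])
cv2.imwrite("pics/crop1.png",c[:,:,::-1])
E
```

```text
(array([554.96035894,  17.16959357, 214.457691  ]), [np.float64(0.7249736207328559), np.float64(0.7249736207327693)])
[558.36603431  24.72926649 221.        ] [552.68774079   6.04052392 221.        ]
head (array([645.0545023 , -24.48412411, 128.1153418 ]), [np.float64(0.27400545062813714), np.float64(0.2740054506285625)])
spk [728.49623093 115.5868276   30.        ]
brick [575.78381742 164.99239608  30.        ]
tape [ 493.95787608 -149.04112001   30.        ]
```

View pics/crop1.png

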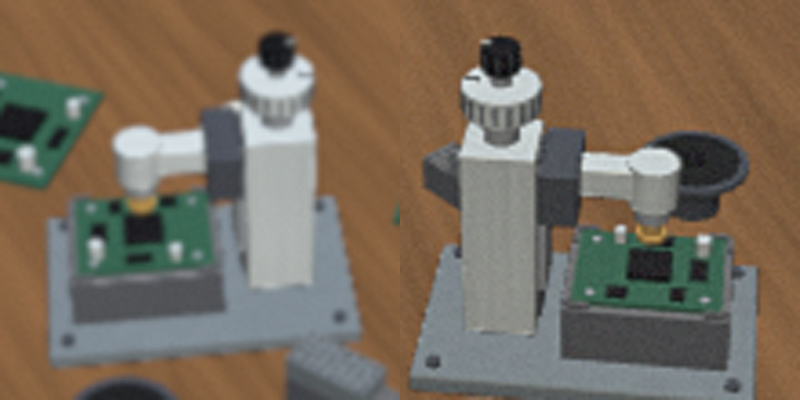

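The crop confirms the choice: the socketed board is in the rest under the brass plunger. The black fine knob is centred at scene (306.2,184.3) / side (332.5,175.7), above the fluted ring. Next I'll refine the axis and work out the approach.

Run:
```python
from rig import r,cams
from h import *
a=cams.grab_frame("scene");b=cams.grab_frame("side")
for n,s,t in [("fine c221",(306.2,184.3),(332.5,175.7)),("fine top230",(306.2,181),(332.8,171.5)),("ring c192",(306.3,194),(332.6,188.2))]:
    print(n,tri([ray(a,*s),ray(b,*t)]))
x=tri([ray(a,306.2,184.3),ray(b,332.5,175.7)])[0]
s=r.sense();Rt=R.from_euler('xyz',s["tcp_rot"]).as_matrix()
for P in ([x[0],x[1],320],):
    print(Rt.T@(np.array(P)-s["eef_pos"]))
```

```text
fine c221 (array([552.07696852,  12.3097675 , 218.59946111]), [np.float64(1.0951336016777977), np.float64(1.0951336016777942)])
fine top230 (array([552.748904  ,  12.89125414, 229.51521455]), [np.float64(1.4139298404571237), np.float64(1.413929840457237)])
ring c192 (array([551.13348658,  10.4572909 , 185.67245178]), [np.float64(1.416747386928131), np.float64(1.4167473869281737)])
[-524.15941818 -451.12284452  -69.74287479]
```

Heights agree (218.6, 229.5 and 185.7 against 221, 230 and 192), so the axis is near (552,12). Moving to a hover above it.

```bash
python3 -m crank '[[0,0,-0.05,0,0,0,0],[-0.03,-0.025,-0.07,0,0,0,0],[-0.068,-0.057,-0.07,0,0,0,0],[-0.105,-0.09,-0.07,0,0,0,0],[-0.143,-0.122,-0.07,0,0,0,0]]'
python3 -m crank '[[-0.038,-0.033,0,0,0,0,0],[-0.076,-0.066,0,0,0,0,0],[-0.114,-0.098,0,0,0,0,0],[-0.152,-0.131,0,0,0,0,0],[-0.19,-0.164,0,0,0,0,0]]'
python3 -m crank '[[-0.038,-0.033,0,0,0,0,0],[-0.076,-0.066,0,0,0,0,0],[-0.114,-0.098,0,0,0,0,0],[-0.152,-0.131,0,0,0,0,0],[-0.19,-0.165,0,0,0,0,0]]'
python3 -m crank '[[0,0,0,0,0,0,0],[0,0,0,0,0,0,0]]'
python3 - <<'E'
from rig import r,cams
from h import *
import cv2
s=r.sense();print(s["clock"],s["eef_pos"],s["tcp_rot"],s["qpos"])
f=cams.grab_frame("wrist");cv2.imwrite("pics/w1.png",f["image"][:,:,::-1])
print(f["position"],f["orientation"],proj(f,[552.5,12.5,230]),proj(f,[552.5,12.5,202]))
E
```

```text
clock: 0.8
eef_pos: [284.8, 437.3, 320.5]
tcp_rot: [3.141, 0.0, 2.845]
contact_force: [0.4, 0.3, -0.1]
opening: 0.998
grasp_force: 0.0
clock: 1.3
eef_pos: [418.0, 225.4, 320.6]
tcp_rot: [3.141, 0.001, 2.844]
contact_force: [1.5, 1.0, -0.5]
opening: 1.0
grasp_force: 0.0
clock: 1.8
eef_pos: [550.5, 13.1, 320.5]
tcp_rot: [3.141, 0.0, 2.844]
contact_force: [1.4, 0.4, 0.1]
opening: 0.997
grasp_force: 0.0
clock: 2.0
eef_pos: [549.8, 14.1, 319.9]
tcp_rot: [-3.142, -0.001, 2.841]
contact_force: [-0.6, 0.3, 0.4]
opening: 1.001
grasp_force: 0.0
2.0 [549.768834    14.06973032 319.89440558] [-3.14159027e+00 -8.83979709e-04  2.84112995e+00] [ 2.26950687e-02  1.74911581e-01  1.71326235e+00  2.93014700e-04
  1.25425771e+00 -1.24772988e+00]
[478.11713673  36.40189362 442.96206614] [2.84270761e+00 4.41713596e-04 1.26991870e+00] (np.float64(317.89640301173273), np.float64(215.85159513160238)) (np.float64(318.0015914760506), np.float64(205.03216721984586))
```

View pics/w1.png

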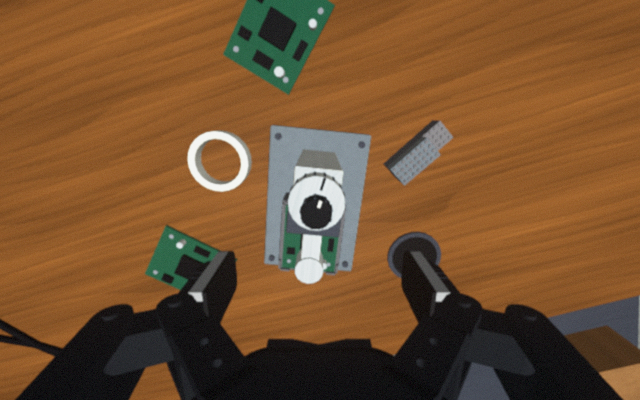

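Wrist picture: fine knob top at (316,211), ring top at (316,203), head at (309,271). I'll use these to refine the axis.

Run:
```python
from rig import r,cams
from h import *
f=cams.grab_frame("wrist")
import cv2
P1,P2=atz(f,316,211,230),atz(f,316,203,202);print(P1,P2)
s=r.sense();Rt=R.from_euler('xyz',s["tcp_rot"]).as_matrix()
x=np.array([552,11.5])*.4+.3*(P1+P2)[:2];print(x,Rt.T@(np.array([*x,195])-s["eef_pos"]))
```

```text
[547.72008168  13.26785717 230.        ] [549.73160885  12.35862041 202.        ]
[550.03550716  12.28794327] [ -1.94229082  -3.02735005 125.14155039]
```

```bash
python3 -m crank '[[-0.001,-0.002,0.03,0,0,0,0],[-0.001,-0.002,0.06,0,0,0,0],[-0.001,-0.002,0.09,0,0,0,0],[-0.001,-0.002,0.115,0,0,0,0],[-0.001,-0.002,0.125,0,0,0,0]]'
python3 -m crank '[[0,0,0,0,0,0,0],[0,0,0,0,0,0,0.1],[0,0,0,0,0,0,0.2],[0,0,0,0,0,0,0.25],[0,0,0,0,0,0,0.3]]' 40
python3 - <<'E'
from rig import r,cams
import cv2,numpy as np
a=cams.grab_frame("scene");b=cams.grab_frame("side")
c=np.hstack([cv2.resize(a["image"][140:250,250:360],(400,400),interpolation=2),cv2.resize(b["image"][130:240,280:390],(400,400),interpolation=2)])
cv2.imwrite("pics/crop2.png",c[:,:,::-1]); s=r.sense();print(s["wrist_torque"],s["eef_pos"])
E
```

```text
clock: 2.6
eef_pos: [548.2, 14.3, 193.2]
tcp_rot: [-3.141, -0.003, 2.846]
contact_force: [-0.0, -0.4, 1.4]
opening: 1.006
grasp_force: 0.0
clock: 3.1
eef_pos: [550.4, 12.9, 196.1]
tcp_rot: [3.141, 0.001, 2.844]
contact_force: [0.0, -0.9, 0.8]
opening: 0.699
grasp_force: 0.0
[ 0.03322144  0.01578264 -0.05004303] [550.21669475  12.87245451 195.73161659]
```

View pics/crop2.png

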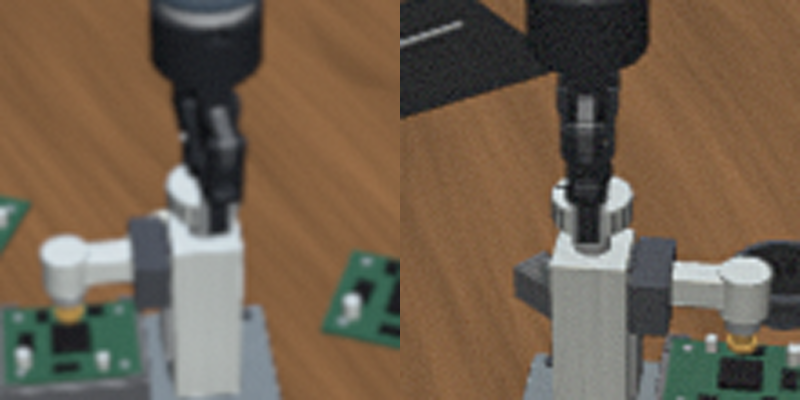

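The fingers straddle the ring: in the side half the finger is at x 587 and the ring centre at 592, about 1.5 mm off. Closing.

```bash
python3 -m crank '[[0,0,0,0,0,0,0.4],[0,0,0,0,0,0,0.5],[0,0,0,0,0,0,0.5],[0,0,0,0,0,0,0.5],[0,0,0,0,0,0,0.5]]' 45
cat > t.py <<'E'
from rig import r
s=r.sense();import sys
print("tz %.3f"%s["wrist_torque"][2],"F",s["contact_force"].round(1),"grip %.1f"%s["grasp_force"],"q6 %.3f"%s["qpos"][5],"open %.3f"%s["opening"],"t",s["clock"].round(1))
if len(sys.argv)>1 and abs(s["wrist_torque"][2])>float(sys.argv[1]): print("STOP"); sys.exit(1)
E
python3 t.py
```

```text
clock: 3.7
eef_pos: [549.9, 11.8, 196.0]
tcp_rot: [-3.14, 0.0, 2.844]
contact_force: [-4.1, -6.7, 9.4]
opening: 0.59
grasp_force: 45.2Traceback (most recent call last):
  File "t.py", line 3, in <module>
    print("tz %.3f"%s["wrist_torque"][2],"F",s["contact_force"].round(1),"grip %.1f"%s["grasp_force"],"q6 %.3f"%s["qpos"][5],"open %.3f"%s["opening"],"t",s["clock"].round(1))
                                                                                                                                                          ^^^^^^^^^^^^^^^^
AttributeError: 'float' object has no attribute 'round'
```

```bash
sed -i 's/s\["clock"\].round(1)/round(s["clock"],1)/' t.py; python3 t.py
python3 -m crank '[[0,0,0,0,0,0.03,0.5],[0,0,0,0,0,0.06,0.5],[0,0,0,0,0,0.09,0.5],[0,0,0,0,0,0.12,0.5],[0,0,0,0,0,0.15,0.5]]' | grep force; python3 t.py
python3 -m crank '[[0,0,0,0,0,0.05,0.5],[0,0,0,0,0,0.1,0.5],[0,0,0,0,0,0.15,0.5],[0,0,0,0,0,0.2,0.5],[0,0,0,0,0,0.25,0.5]]'| grep force; python3 t.py
python3 -m crank '[[0,0,0,0,0,0.03,0.5],[0,0,0,0,0,0.06,0.5],[0,0,0,0,0,0.09,0.5],[0,0,0,0,0,0.12,0.5],[0,0,0,0,0,0.15,0.5]]' | grep eef; python3 t.py
python3 -m crank '[[0,0,0,0,0,0.02,0.5]]' | grep eef; python3 t.py
python3 -m crank '[[0,0,0,0,0,0.02,0.5]]' | grep eef; python3 t.py
```

```text
tz 0.005 F [-4.1 -6.7  9.4] grip 45.2 q6 -1.252 open 0.590 t 3.7
contact_force: [-2.8, -5.0, 8.8]
grasp_force: 45.2
tz 0.297 F [-2.8 -5.   8.8] grip 45.2 q6 -1.101 open 0.596 t 4.2
contact_force: [-2.7, -3.1, 7.7]
grasp_force: 45.3
tz 0.280 F [-2.7 -3.1  7.7] grip 45.3 q6 -0.850 open 0.595 t 4.7
eef_pos: [550.2, 12.4, 196.0]
tz 0.246 F [-0.8 -2.9  7.4] grip 45.4 q6 -0.701 open 0.591 t 5.2
eef_pos: [550.2, 12.4, 196.1]
tz 0.273 F [-0.9 -2.5  7.1] grip 45.4 q6 -0.681 open 0.593 t 5.3
eef_pos: [550.3, 12.4, 196.1]
tz 0.267 F [-2.  -3.2  7.1] grip 45.4 q6 -0.662 open 0.592 t 5.4
```

```bash
c="python3 t.py 0.335"
python3 -m crank '[[0,0,0,0,0,0.02,0.5],[0,0,0,0,0,0.04,0.5]]' >/dev/null && $c &&
python3 -m crank '[[0,0,0,0,0,0.02,0.5],[0,0,0,0,0,0.04,0.5]]' >/dev/null && $c &&
python3 -m crank '[[0,0,0,0,0,0.02,0.5],[0,0,0,0,0,0.04,0.5]]' >/dev/null && $c &&
python3 -m crank '[[0,0,0,0,0,0.02,0.5],[0,0,0,0,0,0.04,0.5]]' >/dev/null && $c &&
python3 -m crank '[[0,0,0,0,0,0.02,0.5],[0,0,0,0,0,0.04,0.5]]' >/dev/null && $c &&
python3 -m crank '[[0,0,0,0,0,0.02,0.5],[0,0,0,0,0,0.04,0.5]]' >/dev/null && $c &&
python3 -m crank '[[0,0,0,0,0,0.02,0.5],[0,0,0,0,0,0.04,0.5]]' >/dev/null && $c &&
python3 -m crank '[[0,0,0,0,0,0.02,0.5],[0,0,0,0,0,0.04,0.5]]' >/dev/null && $c &&
python3 -m crank '[[0,0,0,0,0,0.02,0.5],[0,0,0,0,0,0.04,0.5]]' >/dev/null && $c &&
python3 -m crank '[[0,0,0,0,0,0.02,0.5],[0,0,0,0,0,0.04,0.5]]' >/dev/null && $c
```

```text
tz 0.278 F [-1.  -2.5  6. ] grip 45.4 q6 -0.622 open 0.590 t 5.6
tz 0.239 F [-0.9 -2.2  6.6] grip 45.5 q6 -0.582 open 0.595 t 5.8
tz 0.276 F [-1.  -2.1  6.4] grip 45.5 q6 -0.542 open 0.597 t 6.0
tz 0.243 F [-1.4 -2.3  6.4] grip 45.5 q6 -0.502 open 0.591 t 6.2
tz 0.269 F [ 0.1 -1.3  6.6] grip 45.5 q6 -0.462 open 0.593 t 6.4
tz 0.291 F [-1.2 -1.2  5.6] grip 45.6 q6 -0.422 open 0.591 t 6.6
tz 0.307 F [-0.  -1.3  6.3] grip 45.6 q6 -0.382 open 0.594 t 6.8
tz 0.260 F [-0.4 -1.4  5.1] grip 45.6 q6 -0.342 open 0.595 t 7.0
tz 0.298 F [ 0.3 -1.   5.4] grip 45.7 q6 -0.302 open 0.588 t 7.2
tz 0.290 F [ 0.4 -1.6  6.2] grip 45.7 q6 -0.262 open 0.591 t 7.4
```

Run:
```python
from rig import cams
import cv2,numpy as np
a=cams.grab_frame("scene");b=cams.grab_frame("side")
c=np.hstack([cv2.resize(a["image"][170:280,230:340],(400,400),interpolation=2),cv2.resize(b["image"][160:270,305:415],(400,400),interpolation=2)])
cv2.imwrite("pics/crop3.png",c[:,:,::-1])
```

```text
(no output)
```

View pics/crop3.png

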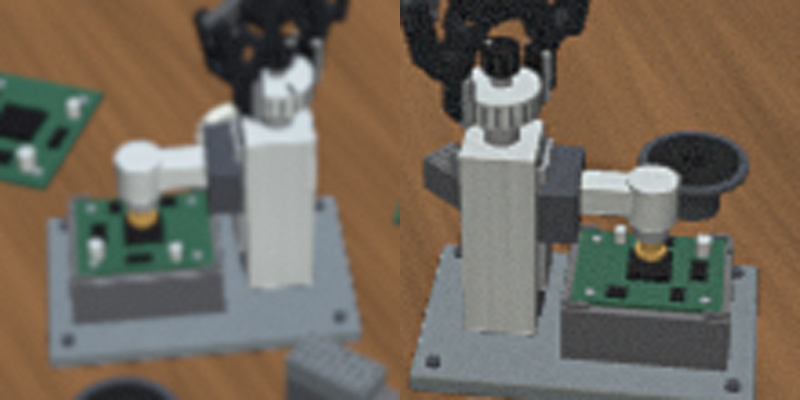

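The head has come down about 16 crop pixels (arm end from y 170 to 187 in the side half), in line with about 1 rad, so there is no slip. The foot is just above the socket or close to it. I continue in finer steps.

```bash
c="python3 t.py 0.34"
python3 -m crank '[[0,0,0,0,0,0.015,0.5],[0,0,0,0,0,0.03,0.5]]' >/dev/null && $c &&
python3 -m crank '[[0,0,0,0,0,0.015,0.5],[0,0,0,0,0,0.03,0.5]]' >/dev/null && $c &&
python3 -m crank '[[0,0,0,0,0,0.015,0.5],[0,0,0,0,0,0.03,0.5]]' >/dev/null && $c &&
python3 -m crank '[[0,0,0,0,0,0.015,0.5],[0,0,0,0,0,0.03,0.5]]' >/dev/null && $c &&
python3 -m crank '[[0,0,0,0,0,0.015,0.5],[0,0,0,0,0,0.03,0.5]]' >/dev/null && $c &&
python3 -m crank '[[0,0,0,0,0,0.015,0.5],[0,0,0,0,0,0.03,0.5]]' >/dev/null && $c &&
python3 -m crank '[[0,0,0,0,0,0.015,0.5],[0,0,0,0,0,0.03,0.5]]' >/dev/null && $c &&
python3 -m crank '[[0,0,0,0,0,0.015,0.5],[0,0,0,0,0,0.03,0.5]]' >/dev/null && $c &&
python3 -m crank '[[0,0,0,0,0,0.015,0.5],[0,0,0,0,0,0.03,0.5]]' >/dev/null && $c &&
python3 -m crank '[[0,0,0,0,0,0.015,0.5],[0,0,0,0,0,0.03,0.5]]' >/dev/null && $c &&
python3 -m crank '[[0,0,0,0,0,0.015,0.5],[0,0,0,0,0,0.03,0.5]]' >/dev/null && $c &&
python3 -m crank '[[0,0,0,0,0,0.015,0.5],[0,0,0,0,0,0.03,0.5]]' >/dev/null && $c
```

```text
tz 0.213 F [ 0.6 -0.9  5.1] grip 45.7 q6 -0.232 open 0.587 t 7.7
tz 0.252 F [ 1.4 -0.8  5. ] grip 45.7 q6 -0.202 open 0.596 t 7.9
tz 0.225 F [ 0.4 -1.2  3.9] grip 45.7 q6 -0.172 open 0.594 t 8.1
tz 0.275 F [ 0.4 -0.8  5.8] grip 45.7 q6 -0.142 open 0.588 t 8.3
tz 0.291 F [ 2.3 -1.9  5.4] grip 45.7 q6 -0.112 open 0.596 t 8.5
tz 0.278 F [ 1.8 -1.6  4.8] grip 45.7 q6 -0.082 open 0.593 t 8.7
tz 0.301 F [ 1.2 -0.8  4.2] grip 45.8 q6 -0.052 open 0.592 t 8.9
tz 0.237 F [ 2.6 -1.3  4.9] grip 45.8 q6 -0.022 open 0.595 t 9.1
tz 0.300 F [ 2.7 -1.6  4.8] grip 45.8 q6 0.008 open 0.592 t 9.3
tz 0.298 F [ 2.1 -0.1  5.4] grip 45.8 q6 0.038 open 0.592 t 9.5
tz 0.258 F [ 2.5 -0.7  4.8] grip 45.8 q6 0.068 open 0.595 t 9.7
tz 0.262 F [ 2.5 -1.4  4.4] grip 45.8 q6 0.098 open 0.596 t 9.9
```

```bash
c="python3 t.py 0.335"
python3 -m crank '[[0,0,0,0,0,0.015,0.5],[0,0,0,0,0,0.03,0.5]]' 70 >/dev/null && $c &&
python3 -m crank '[[0,0,0,0,0,0.015,0.5],[0,0,0,0,0,0.03,0.5]]' >/dev/null && $c &&
python3 -m crank '[[0,0,0,0,0,0.015,0.5],[0,0,0,0,0,0.03,0.5]]' >/dev/null && $c &&
python3 -m crank '[[0,0,0,0,0,0.015,0.5],[0,0,0,0,0,0.03,0.5]]' >/dev/null && $c &&
python3 -m crank '[[0,0,0,0,0,0.015,0.5],[0,0,0,0,0,0.03,0.5]]' >/dev/null && $c &&
python3 -m crank '[[0,0,0,0,0,0.015,0.5],[0,0,0,0,0,0.03,0.5]]' >/dev/null && $c &&
python3 -m crank '[[0,0,0,0,0,0.015,0.5],[0,0,0,0,0,0.03,0.5]]' >/dev/null && $c &&
python3 -m crank '[[0,0,0,0,0,0.015,0.5],[0,0,0,0,0,0.03,0.5]]' >/dev/null && $c &&
python3 -m crank '[[0,0,0,0,0,0.015,0.5],[0,0,0,0,0,0.03,0.5]]' >/dev/null && $c &&
python3 -m crank '[[0,0,0,0,0,0.015,0.5],[0,0,0,0,0,0.03,0.5]]' >/dev/null && $c &&
python3 -m crank '[[0,0,0,0,0,0.015,0.5],[0,0,0,0,0,0.03,0.5]]' >/dev/null && $c &&
python3 -m crank '[[0,0,0,0,0,0.015,0.5],[0,0,0,0,0,0.03,0.5]]' >/dev/null && $c
```

```text
tz 0.322 F [ 2.3 -1.8  6.1] grip 71.3 q6 0.128 open 0.583 t 10.1
tz 0.311 F [ 2.3 -1.9  6.6] grip 71.3 q6 0.158 open 0.586 t 10.3
tz 0.319 F [ 2.6 -1.2  6.1] grip 71.3 q6 0.188 open 0.588 t 10.5
tz 0.319 F [ 2.9 -1.   6.7] grip 71.3 q6 0.218 open 0.584 t 10.7
tz 0.277 F [ 3.4 -2.4  5.5] grip 71.3 q6 0.248 open 0.582 t 10.9
tz 0.236 F [ 3.5 -1.3  7. ] grip 71.3 q6 0.278 open 0.587 t 11.1
tz 0.387 F [ 3.1 -1.2  5.5] grip 71.3 q6 0.308 open 0.590 t 11.3
STOP
```

```bash
for i in 1 2 3; do python3 -m crank '[[0,0,0,0,0,0,0.5]]' >/dev/null; python3 t.py; done
python3 - <<'E'
from rig import cams
import cv2,numpy as np
a=cams.grab_frame("scene");b=cams.grab_frame("side")
c=np.hstack([cv2.resize(a["image"][205:260,240:295],(400,400),interpolation=2),cv2.resize(b["image"][200:255,350:405],(400,400),interpolation=2)])
cv2.imwrite("pics/crop4.png",c[:,:,::-1])
E
```

```text
tz 0.175 F [ 2.5 -2.6  6.4] grip 71.3 q6 0.308 open 0.584 t 11.4
tz 0.094 F [ 3.2 -0.9  5.7] grip 71.3 q6 0.308 open 0.585 t 11.5
tz 0.124 F [ 3.7 -2.1  5.8] grip 71.3 q6 0.308 open 0.586 t 11.6
```

View pics/crop4.png

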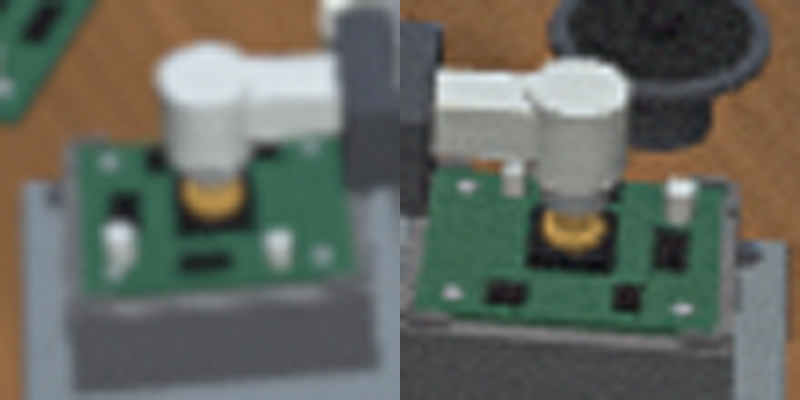

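The brass foot now appears to sit on the socket, at scene crop (213,200) and side crop (577,230). I confirm with one tiny step.

```bash
python3 -m crank '[[0,0,0,0,0,0.01,0.5]]' >/dev/null; python3 t.py; python3 -m crank '[[0,0,0,0,0,0.01,0.5]]' >/dev/null; python3 t.py;  for i in 1 2 3 4 5; do python3 -m crank '[[0,0,0,0,0,0,0.5]]' >/dev/null; python3 t.py; done
```

```text
tz 0.468 F [ 2.5 -1.5  5. ] grip 71.3 q6 0.318 open 0.584 t 11.8
tz 0.411 F [ 3.3 -1.1  7. ] grip 71.3 q6 0.328 open 0.585 t 11.9
tz 0.140 F [ 2.  -1.9  5.9] grip 71.3 q6 0.328 open 0.584 t 12.0
tz 0.177 F [ 3.  -0.6  6.3] grip 71.3 q6 0.328 open 0.587 t 12.1
tz 0.138 F [ 3.4 -1.3  5.9] grip 71.3 q6 0.328 open 0.586 t 12.2
tz 0.221 F [ 2.1 -2.2  7.4] grip 71.3 q6 0.328 open 0.584 t 12.3
tz 0.233 F [ 2.8 -1.7  6.4] grip 71.3 q6 0.328 open 0.582 t 12.4
```

Torque rose from about 0.28 to 0.41–0.47 N m, so the head has landed. Releasing the ring and moving up to the fine knob.

```bash
python3 -m crank '[[0,0,0,0,0,0,0.3],[0,0,0,0,0,0,0.2],[0,0,0,0,0,0,0.2],[0,0,0,0,0,0,0.2]]' 30 ; python3 t.py
python3 -m crank '[[0,0,-0.01,0,0,0,0.2],[0,0,-0.02,0,0,0,0.2],[0,0,-0.03,0,0,0,0.2],[0,0,-0.03,0,0,0,0.2]]'; python3 t.py
python3 -m crank '[[0,0,0,0,0,0,0.4],[0,0,0,0,0,0,0.55],[0,0,0,0,0,0,0.7],[0,0,0,0,0,0,0.8],[0,0,0,0,0,0,0.8]]' 30 
python3 -m crank '[[0,0,0,0,0,0,0.8],[0,0,0,0,0,0,0.8]]'; python3 t.py
```

```text
clock: 12.8
eef_pos: [549.7, 13.0, 195.0]
tcp_rot: [-3.141, 0.0, 1.264]
contact_force: [0.7, 0.3, -0.8]
opening: 0.8
grasp_force: 0.0
tz 0.029 F [ 0.7  0.3 -0.8] grip 0.0 q6 0.328 open 0.800 t 12.8
clock: 13.2
eef_pos: [551.1, 13.0, 227.4]
tcp_rot: [3.138, -0.001, 1.264]
contact_force: [-0.1, -0.3, 0.3]
opening: 0.799
grasp_force: 0.0
tz -0.056 F [-0.1 -0.3  0.3] grip 0.0 q6 0.328 open 0.799 t 13.2
clock: 13.7
eef_pos: [551.5, 12.4, 225.4]
tcp_rot: [3.138, -0.0, 1.264]
contact_force: [6.4, -2.8, -1.1]
opening: 0.29
grasp_force: 29.8
clock: 13.9
eef_pos: [551.5, 12.4, 225.4]
tcp_rot: [3.138, -0.0, 1.264]
contact_force: [6.3, -2.6, -0.9]
opening: 0.291
grasp_force: 29.8
tz -0.025 F [ 6.3 -2.6 -0.9] grip 29.8 q6 0.328 open 0.291 t 13.9
```

```bash
python3 -m crank '[[0,0,0.0002,0,0,0.1,0.8],[0,0,0.0004,0,0,0.2,0.8],[0,0,0.0006,0,0,0.3,0.8],[0,0,0.0008,0,0,0.4,0.8],[0,0,0.001,0,0,0.5,0.8]]' |grep force; python3 t.py
python3 -m crank '[[0,0,0.0002,0,0,0.1,0.8],[0,0,0.0004,0,0,0.2,0.8],[0,0,0.0006,0,0,0.3,0.8],[0,0,0.0008,0,0,0.4,0.8],[0,0,0.001,0,0,0.5,0.8]]' |grep force; python3 t.py
python3 -m crank '[[0,0,0.0002,0,0,0.1,0.8],[0,0,0.0004,0,0,0.2,0.8],[0,0,0.0006,0,0,0.3,0.8],[0,0,0.0008,0,0,0.4,0.8],[0,0,0.001,0,0,0.5,0.8]]' |grep force; python3 t.py
python3 -m crank '[[0,0,0.0001,0,0,0.05,0.8],[0,0,0.0001,0,0,0.07,0.8],[0,0,0.0001,0,0,0.07,0.8],[0,0,0.0001,0,0,0.07,0.8]]' |grep force; python3 t.py
python3 - <<'E'
from rig import cams
import cv2,numpy as np
a=cams.grab_frame("wrist");b=cams.grab_frame("side")
c=np.hstack([cv2.resize(a["image"],(640,400))[:,120:520],cv2.resize(b["image"][150:260,305:415],(400,400),interpolation=2)])
cv2.imwrite("pics/crop5.png",c[:,:,::-1])
E
```

```text
contact_force: [4.5, -5.5, 7.0]
grasp_force: 30.5
tz 0.067 F [ 4.5 -5.5  7. ] grip 30.5 q6 0.832 open 0.292 t 14.4
contact_force: [2.2, -7.7, 14.7]
grasp_force: 31.1
tz 0.084 F [ 2.2 -7.7 14.7] grip 31.1 q6 1.332 open 0.289 t 14.9
contact_force: [-0.2, -11.1, 22.4]
grasp_force: 31.9
tz 0.065 F [ -0.2 -11.1  22.4] grip 31.9 q6 1.832 open 0.291 t 15.4
contact_force: [-1.0, -11.0, 21.7]
grasp_force: 31.9
tz 0.035 F [ -1.  -11.   21.7] grip 31.9 q6 1.898 open 0.292 t 15.8
```

View pics/crop5.png

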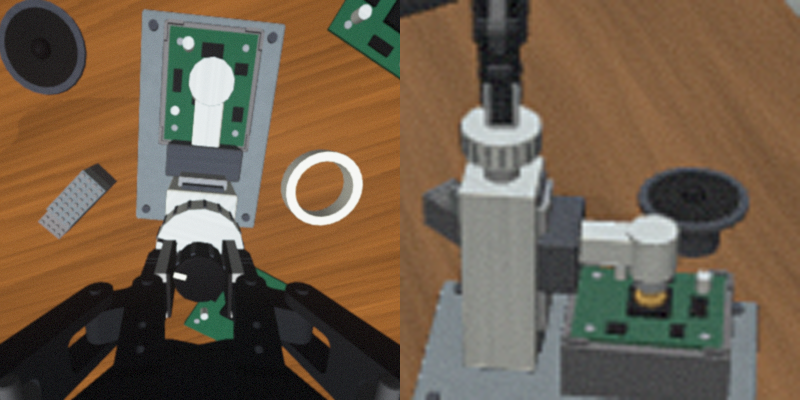

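The picture shows the fine knob's white mark pointing left at (180,277). It would point down if the knob had not turned, so the quarter turn clockwise went through. The board is still seated. Letting go and rising.

```bash
python3 -m crank '[[0,0,-0.001,0,0,0,0.8],[0,0,-0.002,0,0,0,0.8],[0,0,-0.002,0,0,0,0.6],[0,0,-0.002,0,0,0,0.4],[0,0,-0.002,0,0,0,0.2]]' |grep force
python3 -m crank '[[0,0,-0.01,0,0,0,0.2],[0,0,-0.03,0,0,0,0.2],[0,0,-0.06,0,0,0,0.2],[0,0,-0.09,0,0,0,0.2],[0,0,-0.12,0,0,0,0.2]]'
python3 -m crank '[[0,0,0,0,0,0,0.2],[0,0,0,0,0,0,0.2],[0,0,0,0,0,0,0.2]]' |grep eef
python3 - <<'E'
from rig import cams
import cv2,numpy as np
a=cams.grab_frame("scene");b=cams.grab_frame("side")
c=np.hstack([cv2.resize(a["image"][170:280,230:340],(400,400),interpolation=2),cv2.resize(b["image"][160:270,305:415],(400,400),interpolation=2)])
cv2.imwrite("pics/crop6.png",c[:,:,::-1])
E
```

```text
contact_force: [-0.0, -0.5, -0.3]
grasp_force: 0.0
clock: 16.9
eef_pos: [549.8, 13.1, 346.0]
tcp_rot: [-3.141, 0.0, -0.306]
contact_force: [0.2, -0.1, -0.1]
opening: 0.801
grasp_force: 0.0
eef_pos: [549.4, 13.0, 343.3]
```

View pics/crop6.png

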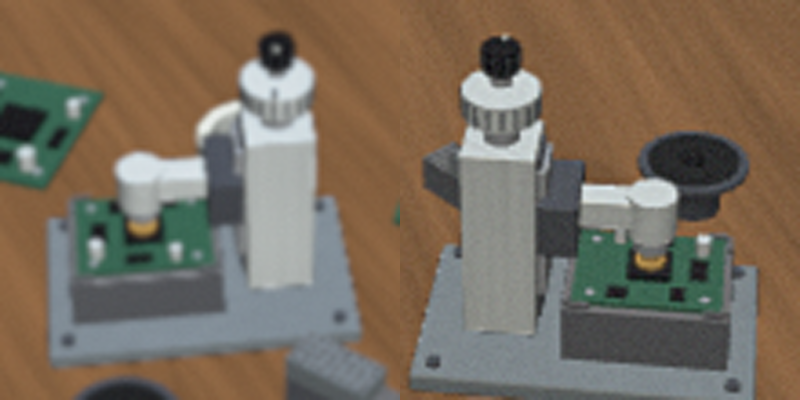

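The head is down on the socket at side crop (650,258), the board and bystanders are in place, and the gripper is clear. Handing in.

```bash
python3 -c "
from rig import sign_off
print(sign_off())"
```

```text
the job is handed in; nothing more can be done
None
```

I landed the head on the socket by feel (ring torque rose from about 0.28 to 0.41–0.47 N m), turned the fine knob a further quarter turn, let go and handed the job in at about 17 s of 72 s; contact force was not measured directly (about 18 N by estimate) and no verdict was returned.

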